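Refit the parked isolating link

TASK

Take the copper isolating link off its barbed parking hook by the black grip: raise it, tilt it square to the drooping hook and back it out over the barb, feeling your way, because the droop is set by hand and the link must not be forced against the hook. Then carry it to the link base, set it centred and upright into the two fork contacts, push it gently fully home and let go. Leave the other things on the desk where they are.

Things in the scene. Friction and masses are not known exactly. Their poses are not given: they have to be found in the camera images.
- link_grip (a point): Centre of the black grip (46 x 16 x 28 mm, 16 along y) on top of the isolating link, an upright copper plate 10 mm thick, 0.36 to 0.54 kg. x runs along the plate, y across it, towards the free end of the hook; z up. Two blades (24 mm wide, centred 48 mm to each side along x) reach 112.5 mm below this point; the bare neck, 14 to 42 mm below it, is 36 mm wide. It hangs plumb at the start.
- link_crown (a point): Axis of the crown, the rounded (radius 5 mm) top edge of the window in the link, 42 mm below the grip's centre. It rests in the notch behind the barb at the start. The window is 22 mm wide and 31.5 mm high. Grip the link lightly until it is off the notch: closing hard can press it on the hook. Held upright, it cannot pass the barb.
- link_sill (a point): Middle of the window's flat sill, 78.5 mm below the grip's centre: the top of a cross-bar 10 mm high and 30 mm deep, so its edges lie 15 mm to each side of the plate's middle along y. Raised against the straight underside of the prong at two places, the edge on the +y side feels how much the prong droops; do this 5 mm or more back from the notch, to miss the bevelled end.
- parking_stand: Fixed steel stand, foot 66 x 100 mm, post with a clamp, 154 mm high; origin under the foot. The hook leaves the clamp and its free end points to the stand's +y (also the link's +y), sloping down. It gives up and down by 1 mm for 5 N and is otherwise stiff: do not press the link on hook or stand with more than 20 N. The droop, 14 to 44 degrees below level, differs each time and is not measured.
- hook_clamp_screw (a point): Screw of the clamp. The hook is a flat bar 10 mm wide, 8 mm thick, its prong straight from 30 mm behind the notch to its end 26 mm beyond it. There the barb rises to 22 mm above the prong, steep behind, then slopes off to the end. Prong and barb measure 30 mm square to the prong: the window passes with 1.5 mm to spare, within some 5 degrees of square, then 60 mm along the prong to be off.
- link_base: Black board 160 x 56 x 12 mm fixed to the desk, origin under its centre, x along it. Two brass forks at x = 47 and -47 mm, 18 mm wide; their slots run along x, 12 mm wide, flared mouths up to 52 mm above the desk, straight below 44 mm. Studs 36 mm high at x = 70.5 and -70.5 mm.
- base_forks (a point): Midway between the forks at the level of their brass feet, 18 mm above the desk, on which the blades rest when fully home; the grip's centre is then 112.5 mm above this point. The link goes in from above, its plate along the board's x, either way round.
- tape_grey: Bystander: roll of grey tape lying on the desk, 62 mm across, 19 mm high; origin under its centre.
- pilot_green: Bystander: pilot lamp standing on its lens, 31 mm across, 57 mm tall; origin under its centre.
- fuse_3: Bystander: porcelain cartridge fuse standing on end, 27 mm across, 80 mm tall; origin under its centre.

How it is judged:
By the outcome, as a careful person would: the job done as asked, in the order asked, and still so for the second after the job is handed in, with the robot touching nothing.
It also fails if it takes over 69 s, if anything falls off the work surface, if the arm or the gripper's body presses on something with over 40 N, if the wrist force passes 120 N, or if a joint passes its speed limit or range.

ROBOT

A 6-joint arm with a two-finger parallel gripper is mounted at the origin on a cart in front of the work surface, level with it; the furniture and walls round the work are solid. World frame = base frame: x ahead of the robot, y to its left, z up, the work surface at z = 0. Lengths are in mm, angles in rad, forces in N, time in s.
With the tool pointing down it reaches from about 400 to 825 mm from the base axis. Payload 7 kg.
Tool frame: the origin (TCP) lies at the very end of the fingers, on their centre line; the grasp point (between the pads) lies 19 mm behind it; z points along the fingers, y is the line along which they close (so a half turn about z gives the same grasp; the last joint's range is limited). The gripper opens to 88 mm and grips with 3 to 60 N. Pads are 19 mm wide; open, the fingers measure 130 mm over their backs; the gripper's body (78 mm by 193 mm) begins 47 mm behind the grasp point.
Start: joints at [1.581, 0.359, 0.012, 0, -1.224, -0.288], TCP at [185.122, 649.096, 226.561] pointing down, gripper open.
Joint ranges: [-3.07, 3.07], [-1.43, 2.12], [-1.02, 1.25], [-3.03, 1.67], [-3.05, -0], [-3.03, 3.03]. Speed limits (rad/s): [2.39, 2.39, 3.01, 3.14, 3.14, 3.14].

INTERFACE

Orientations are given as a 3x3 rotation matrix whose columns are the frame's x, y, z axes.
In Python, from plant import r, effector, eyes, models gives the robot as it stands. Calls block until the motion is done:
- r.move_ptp(position, orientation): joint-space move of the TCP to a pose.
- r.move_linear(position, orientation=None, speed=150, threshold=None): straight line of the TCP; orientation=None keeps the orientation; speed is the mean speed in mm/s. With threshold (N) it stops when the force on the tool has changed by that much, and returns True; else False.
- r.move_joints(angles): joint-space move.
- effector.move_gripper(opening): finger opening in mm; the grip force is fixed at half the most; returns when the fingers have stopped.
- r.wait(seconds).
- r.inverse_kinematics(position, orientation): joint angles nearest the present ones, or None.
- eyes.grab_frame(name): name is "side" or "top"; returns the picture (384x512x3 uint8, red, green, blue); there is no depth.
- eyes.get_calibration(name): a dict with "K" (3x3 intrinsics, pixels), "T" (4x4, takes a point from camera to world coordinates). Camera axes: x right, y down, z forward; pixel columns grow to the right and rows downward; lengths in mm; the calibration is good to about 2 mm. A picture is of the moment at which its call begins. get_calibration takes no time and is no camera call.
A pose or a line that the arm cannot do raises r.PlanningError and nothing moves.
- r.hand_in(): hands the job in; it is judged then, once.
Trained networks look in the newest picture that a camera, given by its name, has taken for a name from the list of things; names that differ only in an ending like _2 or _b are one class to them, and where a whole thing is asked for, a point or a joint stands for the part that bears it (a point fixed in the world has none). Each returns a list of dicts, best first, with "conf" (0 to 1); they miss things now and then, are a little off and sometimes report something else, mostly with a low value. They report only what shows in the picture. A call takes as long as a camera call.
- models.outline_of(name, camera): "mask" (384x512 bool, what is visible of it) and "rect" ([left, top, right, bottom] in pixels, round what is visible of it).
- models.tip_of(name, camera): "position" ([row, column] in pixels: a listed point, or the origin of a listed thing).
Readings, each from a call of its own:
- r.read_t(): time.
- r.read_joint_positions(): joint angles.
- r.read_joint_velocities(): joint speeds.
- r.read_tau(): joint torques, N m.
- r.read_eef_pos(): TCP position.
- r.read_tool_rot(): TCP orientation.
- r.read_force(): force on the tool from outside, world axes, zero at the start.
- r.read_torque(): the same for the moment, N m.
- r.read_finger_gap(): finger opening in mm.
- r.read_finger_force(): force on a finger pad.
Only numpy, scipy, OpenCV 4.12 (cv2) and the standard library are available. Lean on these libraries where they do the work, as an engineer would, in place of code of your own. Each camera call takes 0.05 s, during which the arm holds its last target. There are 200 camera calls.

## Working session

There is one attempt and no reset: what is moved stays moved. The work goes in short steps, each a Python script; the robot and the scene stay as the last script left them, time stands still between calls to the robot, and variables do not carry over. Pictures are saved under pics/ and viewed, at most 13 in all, crops included, and the job is handed in when it is done.

```bash
mkdir -p pics; ls
cat > h.py <<'E'
import numpy as np, cv2
from plant import r, effector, eyes, models
def ray(cam,rc):
    c=eyes.get_calibration(cam);K=np.array(c["K"]);T=np.array(c["T"])
    d=T[:3,:3]@np.linalg.inv(K)@np.array([rc[1],rc[0],1.]);return T[:3,3],d/np.linalg.norm(d)
def tri(a,b):
    (p,d),(q,e)=ray("side",a),ray("top",b)
    s=np.linalg.lstsq(np.c_[d,-e],q-p,rcond=None)[0]
    x,y=p+s[0]*d,q+s[1]*e;return (x+y)/2,np.linalg.norm(x-y)
def onz(cam,rc,z):
    p,d=ray(cam,rc);return p+d*(z-p[2])/d[2]
def proj(cam,P):
    c=eyes.get_calibration(cam);T=np.linalg.inv(np.array(c["T"]));v=np.array(c["K"])@(T[:3,:3]@np.array(P)+T[:3,3]);return v[1]/v[2],v[0]/v[2]
def save(cam,n):
    im=eyes.grab_frame(cam);cv2.imwrite("pics/"+n,im[:,:,::-1]);return im
E
cat > a.py <<'E'
from h import *
np.set_printoptions(precision=1,suppress=True)
a=save("side","s0.png");b=save("top","t0.png")
cv2.imwrite("pics/both0.png",cv2.resize(np.hstack([a,b])[:,:,::-1],(800,300)))
for c in("side","top"):print(c,np.array(eyes.get_calibration(c)["T"])[:3,3],eyes.get_calibration(c)["K"][0][0])
for n in "link_grip link_crown link_sill parking_stand hook_clamp_screw link_base base_forks tape_grey pilot_green fuse_3".split():
    R={c:[(np.array(d["position"]),round(d["conf"],2)) for d in models.tip_of(n,c)[:2]] for c in("side","top")}
    print(n,R, *(tri(R["side"][0][0],R["top"][0][0]) if R["side"] and R["top"] else ()))
print(r.read_t(),r.read_tool_rot())
E
python3 a.py
```

```text
pics
side [ 270.6 -801.3  687.4] 352.5382591061291
top [ 387.4 -110.1 1297. ] 395.35829602757934
link_grip {'side': [(array([134.8, 214.3]), 0.95)], 'top': [(array([201.8, 157.2]), 0.79)]} [481.2 162.  170.3] 12.209946684478593
link_crown {'side': [(array([144.4, 214.1]), 0.87)], 'top': [(array([202.7, 159.3]), 0.75), (array([202.7, 335. ]), 0.45)]} [480.1 164.5 135.4] 10.085467913157371
link_sill {'side': [(array([153. , 214.7]), 0.81)], 'top': [(array([203.1, 161.4]), 0.88)]} [480.9 165.9 103.1] 9.29124931715543
parking_stand {'side': [(array([169.7, 213.6]), 0.56), (array([200.9, 208.5]), 0.22)], 'top': [(array([205.8, 154.1]), 0.71)]} [481.1 210.7  10.7] 12.70210266929672
hook_clamp_screw {'side': [(array([132.9, 209.2]), 0.77)], 'top': [(array([202.6, 141. ]), 0.96)]} [478.9 213.8 151.9] 7.49249407536607
link_base {'side': [(array([308.7, 269.8]), 0.8), (array([202.2, 208.4]), 0.45)], 'top': [(array([216.4, 199.3]), 0.66), (array([201.5, 334.8]), 0.65)]} [ 563.   108.1 -670.3] 221.79598166538975
base_forks {'side': [(array([306.2, 274.3]), 0.64)], 'top': [(array([202.9, 333.5]), 0.86)]} [ 474.5 -372.6   13.6] 3.564283645385269
tape_grey {'side': [(array([199.5, 210.4]), 0.86), (array([155.3, 214.7]), 0.37)], 'top': [(array([213.9, 199.1]), 0.77)]} [443.1  68.5  -4.2] 6.581442769420848
pilot_green {'side': [(array([211. , 254.3]), 0.53)], 'top': [(array([185.1, 226. ]), 0.64)]} [547.2 -23.1  -9.2] 13.785311654772308
fuse_3 {'side': [(array([321.9, 326.3]), 0.75)], 'top': [(array([172.3, 351.1]), 0.68)]} [ 574.  -437.6   -2.7] 1.1954673311071848
1.1 [[ 1.  -0.3  0. ]
 [-0.3 -1.  -0. ]
 [ 0.   0.  -1. ]]
```

View pics/both0.png

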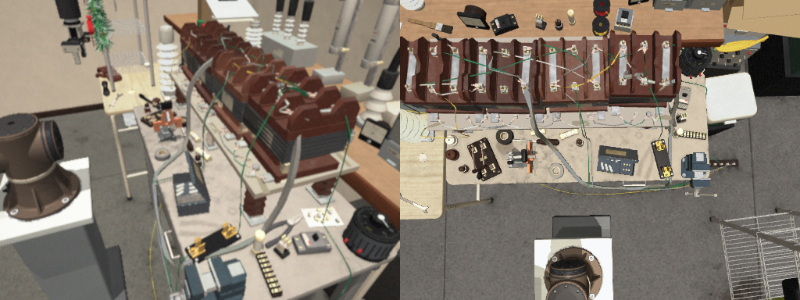

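Run:
```python
import cv2,numpy as np
s=cv2.imread("pics/s0.png");t=cv2.imread("pics/t0.png")
f=lambda i,r,c,k:cv2.resize(i[r:r+75,c:c+100],(400,300),interpolation=cv2.INTER_CUBIC)
cv2.imwrite("pics/crops.png",np.vstack([np.hstack([f(s,110,165,4),f(t,165,110,4)]),np.hstack([f(s,265,220,4),f(t,165,290,4)])]))
```

```text
(no output)
```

View pics/crops.png

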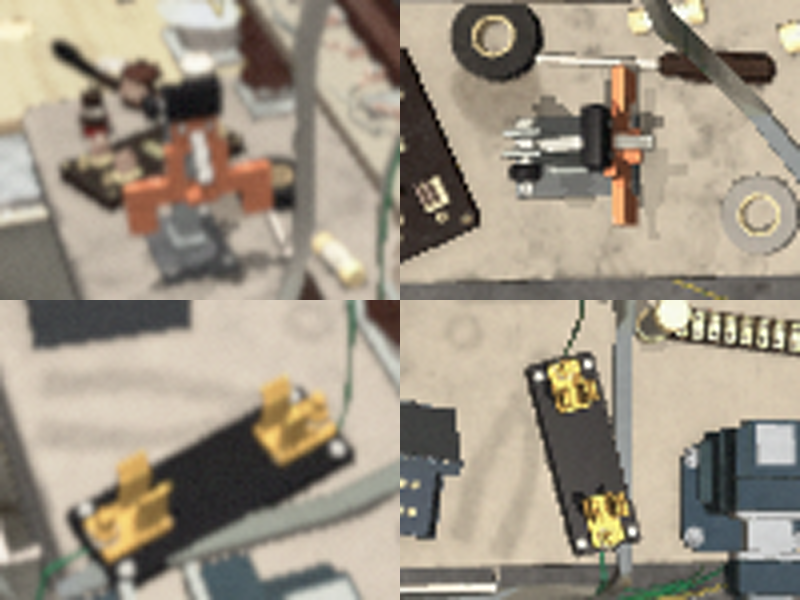

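Link hangs at about side (135,214)/top (202,157), hook's free end pointing to world −y; base at side (306,274)/top (203,333), tilted about 10–15°. A grey hose runs near the link, so I'll check its height and measure the board's yaw.

```bash
cat > b.py <<'E'
from h import *
np.set_printoptions(precision=1,suppress=True)
s=cv2.imread("pics/s0.png");t=cv2.imread("pics/t0.png")
print("epipolar of top hose pixels at z=0,100,..500")
for rc in [(165,174),(180,186),(195,198),(208,208),(230,343),(180,343),(235,345)]:
    print(rc,[ (z,np.round(onz("top",rc,z)[:2]),np.round(proj("side",onz("top",rc,z)))) for z in (0,100,200,300,400)])
for n,c in (("link_base","top"),("link_grip","top"),("parking_stand","top")):
    eyes.grab_frame(c)
    for o in models.outline_of(n,c)[:3]:
        m=o["mask"];cs,_=cv2.findContours(m.astype(np.uint8),0,1)
        print(n,o["conf"],o["rect"],m.sum(),cv2.minAreaRect(max(cs,key=cv2.contourArea)))
cv2.imwrite("pics/mix.png",np.vstack([np.hstack([cv2.resize(s[90:240,130:330],(400,300)),cv2.resize(t[100:250,130:330],(400,300))]),np.hstack([cv2.resize(s[234:384,200:400],(400,300)),cv2.resize(t[110:260,270:470],(400,300))])]))
E
python3 b.py
```

```text
epipolar of top hose pixels at z=0,100,..500
(165, 174) [(0, array([610., 149.]), array([175., 253.])), (100, array([593., 129.]), array([154., 250.])), (200, array([575., 109.]), array([129., 247.])), (300, array([558.,  89.]), array([101., 243.])), (400, array([541.,  69.]), array([ 67., 238.]))]
(180, 186) [(0, array([559., 110.]), array([184., 242.])), (100, array([546.,  93.]), array([162., 239.])), (200, array([532.,  76.]), array([136., 236.])), (300, array([519.,  59.]), array([107., 232.])), (400, array([506.,  42.]), array([ 72., 228.]))]
(195, 198) [(0, array([508.,  71.]), array([194., 231.])), (100, array([499.,  57.]), array([171., 228.])), (200, array([490.,  43.]), array([144., 225.])), (300, array([480.,  29.]), array([113., 222.])), (400, array([471.,  15.]), array([ 77., 217.]))]
(208, 208) [(0, array([465.,  38.]), array([203., 221.])), (100, array([459.,  27.]), array([179., 218.])), (200, array([453.,  15.]), array([151., 215.])), (300, array([447.,   4.]), array([119., 211.])), (400, array([441.,  -8.]), array([ 81., 207.]))]
(230, 343) [(0, array([ 384., -403.
[... 448 characters left out ...]
, array([ 499., -317.]), array([138., 284.]))]
(235, 345) [(0, array([ 368., -409.]), array([339., 232.])), (100, array([ 369., -386.]), array([300., 228.])), (200, array([ 371., -363.]), array([257., 223.])), (300, array([ 372., -340.]), array([207., 218.])), (400, array([ 374., -317.]), array([150., 212.]))]
link_base 0.92 [322.3, 178.8, 349.8, 227.5] 864 ((335.3235168457031, 202.79412841796875), (49.23472595214844, 18.190170288085938), 75.96376037597656)
link_grip 0.58 [151.9, 183.4, 169.0, 222.0] 283 ((161.5, 201.0), (13.0, 38.0), 0.0)
parking_stand 0.6 [323.6, 177.5, 349.9, 228.5] 800 ((335.77984619140625, 203.16319274902344), (48.353721618652344, 16.898353576660156), 75.25643920898438)
```

View pics/mix.png

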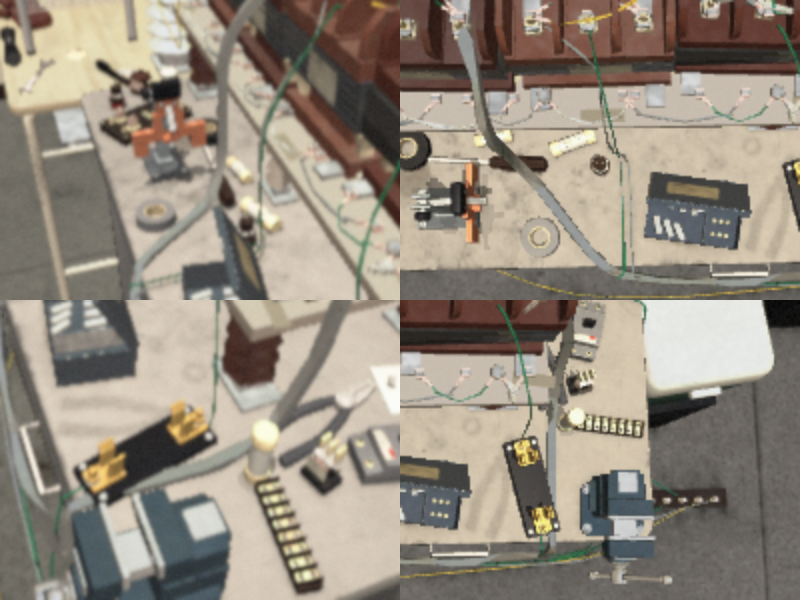

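The hose lies on the desk by the link (contact near x≈560), clear of the gripper. Next I'll fit silhouettes for accurate poses and check the vise height.

```bash
cat > fit.py <<'E'
from h import *
from scipy.optimize import minimize
def box(x0,x1,y0,y1,z0,z1): return np.array([[x,y,z] for x in(x0,x1) for y in(y0,y1) for z in(z0,z1)],float)
LINK=[box(-23,23,-8,8,-14,14),box(-18,18,-5,5,-75,-14),box(-60,60,-5,5,-88.5,-67),box(-60,-36,-5,5,-112.5,-67),box(36,60,-5,5,-112.5,-67),box(-18,18,-15,15,-88.5,-78.5)]
BASE=[box(-80,80,-28,28,0,12)]+[box(a-9,a+9,-9,9,12,50) for a in(-47,47)]
S=4
def rend(cam,boxes,R,t,win):
    c=eyes.get_calibration(cam);T=np.linalg.inv(np.array(c["T"]));K=np.array(c["K"])
    m=np.zeros(((win[2]-win[0])*S,(win[3]-win[1])*S),np.uint8)
    for b in boxes:
        v=(K@(T[:3,:3]@(b@R.T+t).T+T[:3,3:])).T;u=(v[:,:2]/v[:,2:]+.5-[win[1],win[0]])*S
        cv2.fillConvexPoly(m,cv2.convexHull(np.round(u*16).astype(np.int32)),1,shift=4)
    return cv2.resize(m.astype(np.float32),None,fx=1/S,fy=1/S,interpolation=cv2.INTER_AREA)
def Rz(a): return np.array([[np.cos(a),-np.sin(a),0],[np.sin(a),np.cos(a),0],[0,0,1]])
def fit(masks,boxes,p0,free,steps,Rf=Rz):
    """masks {cam:bool}; p=(x,y,z,yaw)"""
    W={}
    for c,m in masks.items():
        ii=np.argwhere(m);a=np.maximum(ii.min(0)-8,0);b=ii.max(0)+9;W[c]=(a[0],a[1],min(b[0],384),min(b[1],512))
    p0=np.array(p0,float)
    def f(q):
        p=p0.copy();p[free]+=q;e=0
        for c,m in masks.items():
            w=W[c];e+=np.abs(rend(c,boxes,Rf(p[3]),p[:3],w)-m[w[0]:w[2],w[1]:w[3]]).sum()/m.sum()
        return e
    n=len(free);sx=np.vstack([np.zeros(n)]+[np.eye(n)[i]*steps[i] for i in range(n)])
    o=minimize(f,np.zeros(n),method="Nelder-Mead",options=dict(initial_simplex=sx,xatol=.02,fatol=1e-5,maxiter=400))
    p0[free]+=o.x;return p0,o.fun
def mask(n,c,near=None):
    L=models.outline_of(n,c)
    if near is not None:L=[o for o in L if np.hypot(np.argwhere(o["mask"]).mean(0)[0]-near[0],np.argwhere(o["mask"]).mean(0)[1]-near[1])<25]
    return L[0]["mask"] if L else None
E
cat > c.py <<'E'
from fit import *
np.set_printoptions(precision=2,suppress=True)
for c in("side","top"): eyes.grab_frame(c)
ml={c:mask("link_grip",c) for c in("side","top")}; mb={c:mask("link_base",c) for c in("side","top")}
for nm,M in(("link",ml),("base",mb)):
    b,p0,fr=(LINK,[481,162,171,np.pi],[0,1,2,3]) if nm=="link" else (BASE,[474,-372,0,.245],[0,1,3])
    st=[5,5,5,.1] if nm=="link" else [5,5,.1]
    for s in(["side","top"],["side"],["top"]):
        f2=[i for i in fr if not(nm=="link" and len(s)==1 and i==2)];st2=[{0:5,1:5,2:5,3:.1}[i] for i in f2]
        print(nm,s,*fit({c:M[c] for c in s if M[c] is not None},b,p0,f2,st2))
    for c in M:
        if M[c] is not None: print(nm,c,M[c].sum(),np.argwhere(M[c]).mean(0))
print("vise top",tri((336,292),(207,377)))
E
python3 c.py
```

```text
link ['side', 'top'] [482.48 158.77 172.37   3.14] 0.4820685034353084
link ['side'] [482.08 162.11 171.     3.14] 0.21242826398852224
link ['top'] [483.36 159.14 171.     3.16] 0.25601708074534163
link side 697 [150.4  213.58]
link top 322 [200.54 162.65]
base ['side', 'top'] [ 472.83 -378.26    0.      0.23] 0.1573329686350843
base ['side'] [ 471.63 -377.72    0.      0.22] 0.09204482182628063
base ['top'] [ 473.69 -378.77    0.      0.22] 0.05360268378063011
base side 1796 [311.15 272.19]
base top 857 [203.17 335.29]
vise top (array([ 455.76, -490.49,   90.66]), np.float64(6.95495844700745))
```

```bash
cat >> h.py <<'E'
D=np.diag([1.,-1.,-1.])
np.set_printoptions(precision=2,suppress=True)
def st(*m): print(*m,"t",round(r.read_t(),2),"p",np.array(r.read_eef_pos()),"F",np.array(r.read_force()),"M",np.array(r.read_torque()),"gap",round(float(r.read_finger_gap()),2),"ff",r.read_finger_force())
E
python3 - <<'E'
from h import *
r.move_ptp([482,160,270],D);effector.move_gripper(40)
r.move_linear([482,160,200],speed=120);st()
a=save("side","s1.png");b=save("top","t1.png")
cv2.imwrite("pics/m1.png",np.hstack([cv2.resize(a[85:185,165:265],(400,400),interpolation=2),cv2.resize(b[155:255,110:210],(400,400),interpolation=2)])[:,:,::-1])
E
```

```text
t 5.45 p [482.46 160.19 200.62] F [-0.51  0.26  0.12] M [-0.03 -0.04  0.  ] gap 39.65 ff 0.0
```

View pics/m1.png

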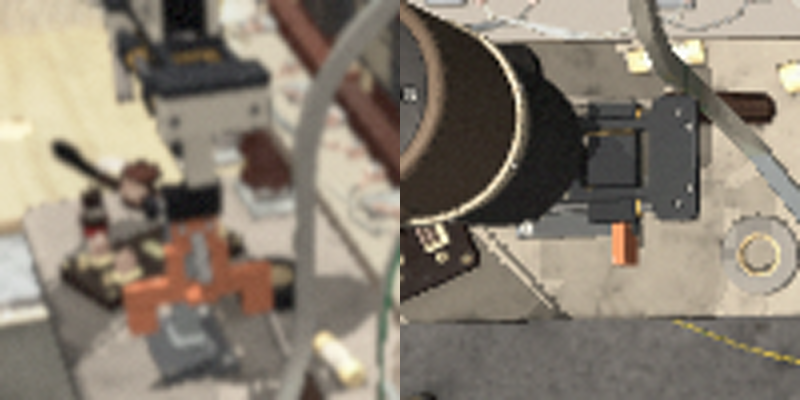

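The side view shows the fingers directly above the grip, lined up in x. Now I'll descend and close in small steps while watching force.

Run:
```python
from h import *
print(r.move_linear([482,160,158],speed=50,threshold=4));st()
f0=np.array(r.read_force())
for g in (30,26,23,21,20,19,18,17.5,17):
    effector.move_gripper(g);F=np.array(r.read_force())-f0;ff=r.read_finger_force()
    print(g,round(float(r.read_finger_gap()),2),F,ff)
    if abs(F[1])>.8 or ff>.8: break
st()
```

```text
False
t 6.54 p [482.2  160.11 158.25] F [0.33 0.92 0.09] M [-0.    0.04 -0.01] gap 40.02 ff 0.0
30 29.75 [-0.43 -1.17 -0.49] 0.0
t 7.01 p [482.   159.98 158.07] F [-0.11 -0.25 -0.4 ] M [-0.01  0.03 -0.02] gap 29.75 ff 0.0
```

```bash
cat >> h.py <<'E'
def F(n=6):
    a=[]
    for _ in range(n): a.append(np.array(r.read_force()));r.wait(.01)
    return np.mean(a,0)
E
python3 - <<'E'
from h import *
f0=F()
for g in (25,22,20,19,18,17.4,17,16.6):
    effector.move_gripper(g);f=F()-f0;ff=r.read_finger_force()
    print(g,round(float(r.read_finger_gap()),2),f,ff)
    if abs(f[1])>1.2 or ff>1: break
st()
E
```

```text
25 25.41 [-0.2  -0.03 -0.17] 0.0
22 22.2 [-0.33  0.01 -0.01] 0.0
20 20.3 [-0.15 -0.02 -0.26] 0.0
19 19.01 [-0.04 -0.2  -0.56] 0.0
18 17.99 [ 0.05 -0.24  0.22] 0.1178161846473813
17.4 17.28 [-0.04 -0.01  0.25] 0.16212225425988436
17 16.92 [-0.26 -0.37  0.16] 0.1752225123345852
16.6 16.52 [-0.45 -0.43  0.32] 0.4667092440649867
t 9.56 p [481.98 159.96 157.99] F [ 0.5  -0.7  -0.32] M [-0.19  0.01  0.01] gap 16.52 ff 0.4667092440649867
```

Run:
```python
from h import *
f0=F()
for g in (16.2,15.9,15.6,15.2,14.8):
    effector.move_gripper(g);f=F()-f0;ff=r.read_finger_force()
    print(g,round(float(r.read_finger_gap()),2),f,ff)
    if abs(f[1])>3 or ff>6: break
st()
```

```text
16.2 16.26 [ 0.14 -1.63 -0.  ] 5.546074658632278
15.9 16.07 [ 0.27 -3.2   0.42] 13.213752508163452
t 10.14 p [481.88 159.66 157.94] F [ 0.7  -3.8   0.68] M [-1.43 -0.17 -0.04] gap 16.07 ff 13.213752508163452
```

Run:
```python
from h import *
f0=F();p=np.array(r.read_eef_pos());print(f0)
for k in range(1,5):
    r.move_linear([482,160,158+.8*k],speed=8);f=F();print(k,f,f[2],np.array(r.read_eef_pos()),np.array(r.read_torque()))
effector.move_gripper(8);st("grip")
print(F())
```

```text
[ 0.42 -3.47  0.7 ]
1 [-0.18 -2.19 -1.61] -1.611612204011374 [481.8  159.98 158.61] [-1.05  0.02  0.01]
2 [-0.44 -1.55 -2.6 ] -2.6035114967415156 [481.89 160.16 159.48] [-0.48  0.18 -0.03]
3 [-0.12 -0.07 -4.25] -4.249709477424896 [482.   160.2  160.31] [-0.02 -0.03  0.01]
4 [-0.23  0.19 -4.46] -4.463527494590907 [482.01 160.06 161.2 ] [-0.01 -0.04  0.01]
grip t 11.61 p [482.   160.01 161.21] F [-0.02 -1.09 -4.9 ] M [0.05 0.01 0.01] gap 16.23 ff 29.999294579029083
[ 0.05 -0.36 -4.69]
```

The link hangs free (about 4.5 N). Now I'll feel upward at the notch for a rough slope, then at two places further back.

```bash
cat > feel.py <<'E'
from h import *
def up(y,z,zmax,th=2.5):
    r.move_linear([482,y,z],speed=40)
    f0=F(5);hit=r.move_linear([482,y,zmax],speed=12,threshold=th);f=F(5)-f0
    p=np.array(r.read_eef_pos());zc=p[2]+f[2]/5
    print("hit",hit,"y,z",p[1:],"dF",f,"z0force",round(zc,2));return p[1],p[2],f[2],hit
E
python3 - <<'E'
from feel import *
up(160,161,181);p=np.array(r.read_eef_pos());r.move_linear(p-[0,0,1.5],speed=30);st()
E
```

```text
hit True y,z [159.46 178.29] dF [-0.15  0.18 -0.24] z0force 178.24
t 13.66 p [480.36 159.22 176.31] F [ 0.72  0.22 -4.78] M [-0.07 -0.04 -0.05] gap 15.98 ff 29.999267756938934
```

Run:
```python
from feel import *
r.move_linear([482,160,175],speed=30);st()
for z in np.arange(176,184,.8):
    r.move_linear([482,160,z],speed=15);f=F(4);print(z,np.array(r.read_eef_pos()),f)
    if f[2]<-7.5: break
```

```text
t 13.91 p [481.98 159.97 174.73] F [ 0.16  0.1  -4.32] M [ 0.01  0.01 -0.05] gap 16.08 ff 29.999256134033203
176.0 [482.02 160.03 176.09] [ 0.07 -0.32 -4.43]
176.8 [482.03 160.02 176.87] [-0.2  -0.13 -4.25]
177.60000000000002 [482.01 160.03 177.63] [ 0.22 -0.2  -4.13]
178.40000000000003 [482.03 160.03 178.44] [ 0.11 -0.13 -4.46]
179.20000000000005 [481.9  159.94 179.09] [ 0.21 -0.01 -5.63]
180.00000000000006 [481.81 159.92 179.71] [ 0.88 -0.11 -7.65]
```

```bash
cat > feel2.py <<'E'
from h import *
def touch(y,z0,z1,zz=.5):
    """step up; return free-contact height from linear fit of compliance"""
    r.move_linear([482,y,z0],speed=40);b=F(8)
    h=[]
    for z in np.arange(z0+zz,z1,zz):
        r.move_linear([482,y,z],speed=25);f=F(4)-b;p=np.array(r.read_eef_pos());h.append((p[2],f[2],f[1]))
        if abs(f[1])>4: print("side force",f);break
        if f[2]<-3.5: break
    h=np.array(h);c=h[h[:,1]<-.9];print("y",y,c.tolist(),"contact",(c[:,0]+c[:,1]/5).mean() if len(c) else None)
    r.move_linear([482,y,z0],speed=40);return (c[:,0]+c[:,1]/5).mean()
E
python3 - <<'E'
from feel2 import *
r.move_linear([482,160,177],speed=30)
a=touch(166,178,185);b=touch(177,a+1.3,192)
print(np.degrees(np.arctan2(b-a,11)));st()
E
```

```text
y 166 [[180.87794363468404, -1.1376205503410484, 0.05783268283548948], [181.3185825895001, -2.483040448603141, 0.20427209585294867], [181.76524015461024, -4.626882018784951, 0.0749422465912013]] contact 180.77075259174953
y 177 [[183.95471555475135, -1.4118658764752814, -0.329456854095845], [184.3987476228557, -3.03856890050895, 0.3045574310556231], [184.84706119668732, -4.677587925788822, -0.1436675541409447]] contact 183.79163994457994
15.356333877990227
t 21.2 p [482.16 177.04 182.26] F [ 0.63  0.21 -4.56] M [-0.05 -0.13  0.02] gap 15.79 ff 29.999459981918335
```

Droop is about 15–16°; the implied prong thickness is 8.15 mm, which matches the stated 8. Next: tilt square, and refine by touching along the prong normal.

```bash
cat > geo.py <<'E'
from h import *
H=14.;th=np.radians(15.8)
n=np.array([0,-np.sin(th),np.cos(th)]);u=np.array([0,-np.cos(th),-np.sin(th)]);R=np.c_[[1,0,0],u,-n]
LP=np.array([482,156.5,102.28+1.5+H-78.5+78.5]) if 0 else np.array([482,156.5,(180.77+183.79)/2+H-78.5])
q=np.array([482,160,160.2+H-47]);P0=LP+u*((q-LP)@u)
def tcp(s,d): return P0+u*s-n*(d+H-78.5)
def ntouch(s,d0=2.,dmin=-2.5,step=.5):
    r.move_linear(tcp(s,d0),R,speed=40);b=F(8);h=[]
    for d in np.arange(d0-step,dmin,-step):
        r.move_linear(tcp(s,d),R,speed=25);f=F(4)-b;p=np.array(r.read_eef_pos());dd=-((p-P0)@n)-(H-78.5);h.append((dd,f@n,f@u))
        if f@n<-3.5 or abs(f@u)>4: break
    h=np.array(h);c=h[h[:,1]<-.9];print("s",s,h[-4:].tolist(),"contact d",(c[:,0]-c[:,1]/5*np.cos(th)**2).mean() if len(c) else None)
    print("M",np.array(r.read_torque()));r.move_linear(tcp(s,d0),R,speed=40)
E
python3 - <<'E'
from geo import *
print(tcp(-12,3),(q-P0)@n)
r.move_linear(tcp(-12,3),R,speed=25);st()
ntouch(-14);ntouch(-3);st()
E
```

```text
[482.   157.01 181.84] 8.111112634403847
t 22.15 p [482.14 156.94 181.95] F [-0.53  0.43 -4.36] M [-1.5  -0.    0.02] gap 15.42 ff 29.99937504529953
s -14 [[1.8745321792738423, -1.8548973566426348, -0.3228322800259643], [1.3449031710395403, -4.46157855213155, -0.10812577392042111]] contact d 2.1945371036138335
M [-2.83 -0.    0.01]
s -3 [[0.9939341965938269, 0.224606178964979, -0.2968509731254226], [0.4881399274727585, 0.14102512869963502, -0.18843371065598086], [0.14370448281232484, -1.7622119992668723, -0.4942801672162955], [-0.30129348217523955, -3.751297560526096, -1.1601364327448005]] contact d 0.43168120799473353
M [-1.03 -0.32 -0.11]
t 25.44 p [481.99 147.9  180.36] F [-0.16  0.6  -3.81] M [-1.45 -0.03 -0.01] gap 15.72 ff 29.9993035197258
```

Run:
```python
from geo import *
ntouch(-8,2.5);ntouch(2,1.5);st()
a=save("side","s2.png");b=save("top","t2.png")
cv2.imwrite("pics/m2.png",np.hstack([cv2.resize(a[85:185,165:265],(400,400),interpolation=2),cv2.resize(b[155:255,110:210],(400,400),interpolation=2)])[:,:,::-1])
```

```text
s -8 [[0.9585039151810903, -0.36251365581920336, 0.3768109764065111], [0.48692303299093, -0.5835357221853881, -0.12763035200816525], [0.12221723030232567, -2.530034206836687, -0.35246744859445467], [-0.28195042101228296, -4.256484527561356, -1.15206285374195]] contact d 0.5484723811225836
M [-0.96 -0.32 -0.14]
s 2 [[0.9663001821490695, 0.26003509935293767, 0.44132823337296273], [0.4769630517800607, -0.11046601320698786, 0.4711285004067739], [0.13857251081738298, -1.7413298394337167, -0.05403041366939526], [-0.260692352950727, -4.008734785401261, -0.5388557912797403]] contact d 0.47131755587683133
M [-0.9  -0.27 -0.06]
t 29.58 p [482.03 142.92 179.56] F [ 0.78 -0.48 -4.27] M [-1.47 -0.05  0.03] gap 15.97 ff 29.99942511320114
```

View pics/m2.png

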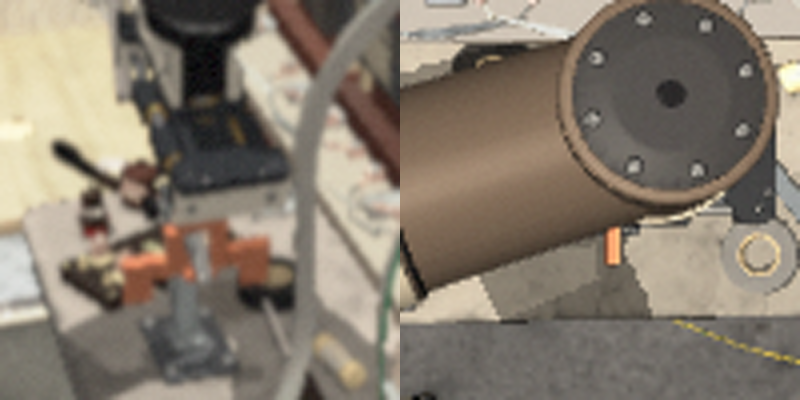

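Touches at s = −8, −3 and 2 agree, so the tilt is right; the side view shows the hook centred in the window. I'm backing out in the middle of the 1.5 mm play, with a force guard.

Run:
```python
from geo import *
b=F(6)
r.move_linear(tcp(2,1.1),R,speed=15)
for s in (8,14,20,26,32,44,60,75):
    hit=r.move_linear(tcp(s,1.1),R,speed=18 if s<40 else 40,threshold=4);f=F(4)-b
    print(s,hit,"n,u,x",f@n,f@u,f[0],(np.array(r.read_eef_pos())-tcp(s,1.1)))
    if hit: break
st()
```

```text
8 False n,u,x -0.4065299331187062 0.03495661631097963 0.15148879023740353 [ 0.04 -0.07 -0.02]
14 False n,u,x -0.10800241929563563 0.006574310434167414 0.15617034028242616 [ 0.01 -0.08 -0.02]
20 False n,u,x -0.2261745596730631 -0.0888657709093102 0.17857332519549357 [ 0.04 -0.07 -0.01]
26 False n,u,x -0.4754594851811517 0.23515307037922448 0.031463118379157856 [ 0.03 -0.08 -0.02]
32 False n,u,x -0.4767678783705509 -0.11230391588083624 0.013048133047917576 [ 0.03 -0.06  0.01]
44 False n,u,x -0.7095461080147702 -0.024968714888364663 0.42794243519741126 [ 0.04 -0.19 -0.04]
60 False n,u,x -0.22026230722298076 0.11675834464472667 0.31199104052322735 [ 0.06 -0.11 -0.01]
75 False n,u,x 0.06601290644847872 0.4849731597982021 -0.2567292625375356 [ 0.05 -0.14 -0.02]
t 34.19 p [482.05  72.64 159.96] F [-0.05 -0.07 -4.29] M [-1.41 -0.   -0.03] gap 15.94 ff 29.99944031238556
```

Run:
```python
from fit import *
Rb=Rz(.225)@D
r.move_linear([482,20,250],D,speed=200);st()
r.move_ptp([472.8,-378.3,230],Rb);r.move_linear([472.8,-378.3,172],Rb,speed=100);r.wait(.2);st()
a=save("side","s3.png");b=save("top","t3.png")
cv2.imwrite("pics/m3.png",np.hstack([cv2.resize(a[210:350,200:340],(400,400),interpolation=2),cv2.resize(b[140:240,285:385],(400,400),interpolation=2)])[:,:,::-1])
M={c:mask("link_grip",c) for c in("side","top")}
for c in M:
    if M[c] is not None: print(c,M[c].sum(),np.argwhere(M[c]).mean(0),np.argwhere(M[c]).min(0),np.argwhere(M[c]).max(0)); np.save("pics/"+c+".npy",M[c])
for n in("link_grip","link_crown","link_sill","base_forks"):
  for c in("side","top"): print(n,c,[(d["position"],round(d["conf"],2)) for d in models.tip_of(n,c)[:2]])
```

```text
t 34.87 p [481.32  20.71 249.03] F [-0.83 -0.95 -4.86] M [-0.05  0.04  0.02] gap 16.13 ff 29.999282956123352
t 37.28 p [ 473.2  -378.47  172.84] F [ 0.26  0.11 -4.88] M [-0.06 -0.07  0.03] gap 16.1 ff 29.99653548002243
side 899 [279.62 271.98] [252 250] [303 299]
top 50 [217.26 345.1 ] [214 342] [221 349]
link_grip side [([253.2, 279.3], 0.95)]
link_grip top []
link_crown side []
link_crown top [([216.8, 200.3], 0.26)]
link_sill side [([264.9, 276.4], 0.67), ([279.2, 276.1], 0.64)]
link_sill top []
base_forks side [([307.3, 272.5], 0.97), ([170.0, 214.8], 0.74)]
base_forks top [([201.4, 335.5], 0.49)]
```

View pics/m3.png

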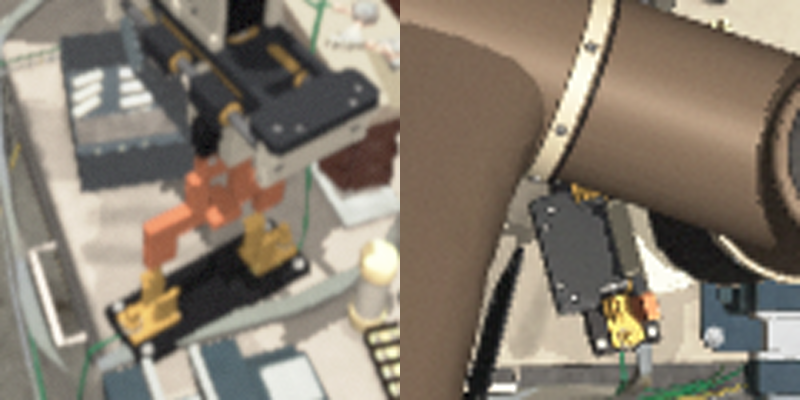

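```bash
cat > lf.py <<'E'
from fit import *
def copper(im):
    h=cv2.cvtColor(im,cv2.COLOR_RGB2HSV).astype(int);return (h[...,0]>=4)&(h[...,0]<=13)&(h[...,1]>110)&(h[...,2]>90)
def linkfit(im,cam,z,row0,win,p0,free=(0,1,3)):
    m=np.zeros((384,512),bool);m[win[0]:win[2],win[1]:win[3]]=copper(im)[win[0]:win[2],win[1]:win[3]]
    m[:row0]=0;w=win;mm=m[w[0]:w[2],w[1]:w[3]]
    B=LINK[2:]+[box(-18,-11,-5,5,-88,-60),box(11,18,-5,5,-88,-60)];k=max(0,row0-w[0]);free=list(free)
    def f(q):
        p=np.array(p0,float);p[free]+=np.array(q)*[{3:.02}.get(i,1) for i in free]
        return np.abs(rend(cam,B,Rz(p[3]),np.array([p[0],p[1],z]),w)[k:]-mm[k:]).sum()
    best=min((minimize(f,x,method="Nelder-Mead",options=dict(initial_simplex=np.vstack([x,x+3*np.eye(len(free))]),xatol=.02,fatol=1e-3,maxiter=300)) for x in np.vstack([np.zeros(len(free)),[2]+[-2]*(len(free)-1),[-2]+[2]*(len(free)-1)])),key=lambda o:o.fun)
    p=np.array(p0,float);p[free]+=best.x*[{3:.02}.get(i,1) for i in free];return p,best.fun,mm.sum()
E
python3 - <<'E'
from lf import *
a=cv2.imread("pics/s3.png")[:,:,::-1].copy();b=cv2.imread("pics/t3.png")[:,:,::-1].copy()
p0=[472.8,-378.3,0,.225+np.pi]
for z in(183.5,186.5,189.5):
  for r0 in(270,276): print("side",z,r0,*linkfit(a,"side",z,r0,(245,235,310,315),p0))
  print("side noyaw",*linkfit(a,"side",z,274,(245,235,310,315),p0,(0,1)))
  print("top",z,*linkfit(b,"top",z,0,(208,338,228,356),p0,(0,1)))
E
```

```text
side 183.5 270 [ 476.49 -370.17    0.      3.4 ] 209.5 652
side 183.5 276 [ 476.7  -370.56    0.      3.39] 86.375 531
side noyaw [ 476.86 -370.59    0.      3.37] 123.6875 580
top 183.5 [ 480.72 -378.89    0.      3.37] 50.6875 23
side 186.5 270 [ 475.37 -372.96    0.      3.41] 211.625 652
side 186.5 276 [ 475.62 -372.75    0.      3.4 ] 88.1875 531
side noyaw [ 475.57 -372.74    0.      3.37] 126.6875 580
top 186.5 [ 480.77 -378.37    0.      3.37] 50.875 23
side 189.5 270 [ 474.87 -374.28    0.      3.41] 215.5 652
side 189.5 276 [ 475.16 -374.87    0.      3.39] 90.375 531
side noyaw [ 474.88 -374.74    0.      3.37] 128.6875 580
top 189.5 [ 480.62 -378.06    0.      3.37] 51.0625 23
```

```bash
cat > ov.py <<'E'
from lf import *
def ov(im,cam,win,parts,k=8):
    o=cv2.resize(im[win[0]:win[2],win[1]:win[3]],None,fx=k,fy=k,interpolation=cv2.INTER_CUBIC)[:,:,::-1].copy()
    c=eyes.get_calibration(cam);T=np.linalg.inv(np.array(c["T"]));K=np.array(c["K"])
    for boxes,p,col in parts:
        for b in boxes:
            v=(K@(T[:3,:3]@(b@Rz(p[3]).T+p[:3]).T+T[:3,3:])).T;u=(v[:,:2]/v[:,2:]+.5-[win[1],win[0]])*k
            cv2.polylines(o,[cv2.convexHull(np.round(u).astype(np.int32))],True,col,1)
    return o
E
python3 - <<'E'
from ov import *
a=cv2.imread("pics/s3.png")[:,:,::-1].copy();b=cv2.imread("pics/t3.png")[:,:,::-1].copy()
bl=[LINK[2],LINK[3],LINK[4]]
P=[(bl,np.array([473.2,-378.5,188,.225+np.pi]),(0,255,0)),(bl,np.array([475.2,-374,188,.225+np.pi]),(255,0,0)),(BASE,np.array([471.6,-377.7,0,.22]),(255,255,0))]
o=ov(a,"side",(258,232,333,332),P,5)
P[2]=(BASE,np.array([473.7,-378.8,0,.22]),(255,255,0))
q=ov(b,"top",(183,310,233,360),P,6)
W=np.zeros((375,800,3),np.uint8);W[:,:500]=o;W[:300,500:800]=q;cv2.imwrite("pics/ov3.png",W)
E
```

```text
(no output)
```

View pics/ov3.png

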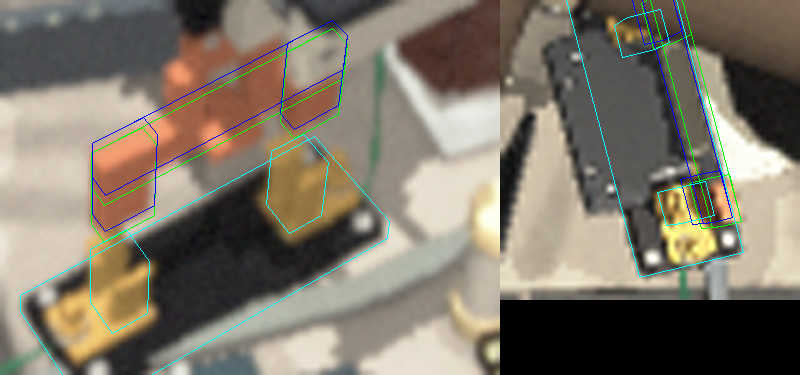

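The overlays show the blades about 3–4 mm toward +y of the base line, although the grip is centred. The sill touches also suggested the link sits about 1.9° tilted in the pads. I'll correct that with the tool tilt, lower to just above the mouths and check again.

```bash
cat > pl.py <<'E'
from ov import *
def pose(x,y,zg,eps,yaw=.223,H=14.4):
    """grip-centre target; eps = tool tilt, top toward base +y"""
    Rt=Rz(yaw)@np.array([[1,0,0],[0,np.cos(eps),-np.sin(eps)],[0,np.sin(eps),np.cos(eps)]]).T
    # body up axis
    upv=Rt@np.array([0,0,1.]);R=Rt@D
    return np.array([x,y,zg])-H*upv,R
E
python3 - <<'E'
from pl import *
p,R=pose(471.5,-378.3,172,np.radians(1.9));print(p,-R[:,2])
r.move_linear(p,R,speed=60);r.wait(.2);st()
a=save("side","s4.png");b=save("top","t4.png")
p0=[471.5,-378.3,0,.223+np.pi]
print(linkfit(a,"side",172,281,(250,235,325,315),p0,(0,1)))
bl=[LINK[2],LINK[3],LINK[4]]
P=[(bl,np.array([471.5,-378.3,172,.223+np.pi]),(0,255,0)),(BASE,np.array([471.6,-377.7,0,.22]),(255,255,0))]
o=ov(a,"side",(258,232,333,332),P,5)
P[1]=(BASE,np.array([473.7,-378.8,0,.22]),(255,255,0))
q=ov(b,"top",(183,310,233,360),P,6)
W=np.zeros((375,800,3),np.uint8);W[:,:500]=o;W[:300,500:800]=q;cv2.imwrite("pics/ov4.png",W)
E
```

```text
[ 471.61 -378.77  157.61] [-0.01  0.03  1.  ]
t 38.48 p [ 471.98 -379.02  158.1 ] F [-0.04  1.36 -3.57] M [0.15 0.03 0.03] gap 15.77 ff 29.99655246734619
(array([ 474.07, -377.23,    0.  ,    3.36]), np.float64(93.875), np.int64(576))
```

View pics/ov4.png

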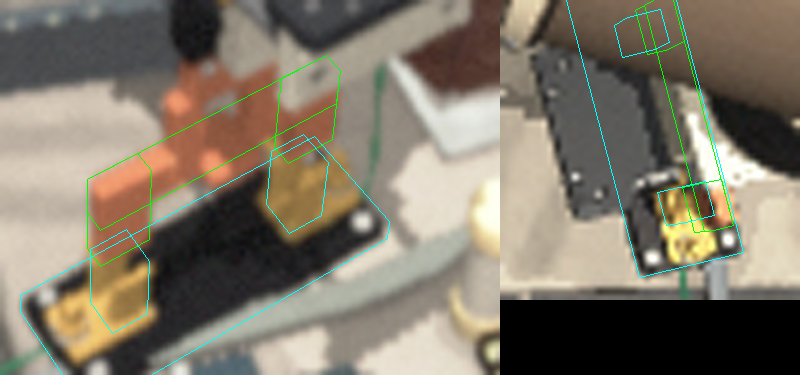

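Now side and top agree: the link is about 2.2 mm too far along the plate and centred across it. Shift it and feel down.

Run:
```python
from pl import *
x,y=471.5-2.1*np.cos(.223),-378.3-2.1*np.sin(.223)
p,R=pose(x,y,170,np.radians(1.9));r.move_linear(p,R,speed=40);b=F(8);print(b)
for z in (164,160,156,153,150):
    p,R=pose(x,y,z,np.radians(1.9));hit=r.move_linear(p,R,speed=20,threshold=4);f=Rz(-.223)@(F(4)-b)
    print(z,hit,"f base frame",f,np.array(r.read_eef_pos())-p,np.array(r.read_torque()))
    if hit: break
st()
```

```text
[ 0.03 -0.03 -4.22]
164 False f base frame [ 0.47 -0.13 -0.18] [-0.02  0.01 -0.11] [ 0.08  0.03 -0.03]
160 False f base frame [ 0.19  0.18 -0.43] [-0.07  0.   -0.1 ] [ 0.13  0.01 -0.06]
156 False f base frame [-0.01  0.93  0.17] [-0.12  0.19 -0.17] [0.61 0.09 0.04]
153 True f base frame [0.12 3.46 9.06] [-0.26  0.65  0.77] [ 1.45  0.   -0.01]
t 40.38 p [ 469.29 -378.58  139.38] F [-0.93  3.22  4.67] M [ 1.45  0.   -0.01] gap 15.64 ff 29.998561441898346
```

```bash
cat > ins.py <<'E'
from pl import *
import json,sys
def run(off,eps,zs,b,yaw=.223,th=5,speed=20,x=471.5-2.1*np.cos(.223),y=-378.3-2.1*np.sin(.223)):
    x-=off*np.sin(yaw);y+=off*np.cos(yaw)
    for i,z in enumerate(zs):
        p,R=pose(x,y,z,np.radians(eps),yaw);hit=r.move_linear(p,R,speed=speed,threshold=None if i==0 else th);f=Rz(-yaw)@(F(4)-b)
        print(off,z,hit,"f",f,np.array(r.read_eef_pos())-p,np.array(r.read_torque()))
        if hit: return z
b=np.array([0,0,-4.25])
E
python3 - <<'E'
from ins import *
run(0,1.9,[156.5],b);run(1.0,1.9,[156,153,150,147],b);st()
E
```

```text
0 156.5 False f [0.19 1.04 0.69] [-0.17 -0.01 -0.32] [ 0.4  -0.03  0.07]
1.0 156 False f [ 0.22  0.17 -0.06] [-0.13  0.04 -0.25] [ 0.07 -0.    0.02]
1.0 153 True f [-0.54  1.38  8.36] [-0.    0.06  0.65] [ 0.55 -0.1  -0.03]
t 41.31 p [ 469.34 -378.2   139.26] F [-0.69  1.59  4.2 ] M [ 0.55 -0.1  -0.03] gap 15.77 ff 29.998356699943542
```

Run:
```python
from ins import *
run(1,1.9,[156.5],b);run(2.2,1.9,[156,153,150,147],b);st()
```

```text
1 156.5 False f [-0.1   0.19 -0.41] [-0.46  0.22 -0.63] [ 0.07 -0.01 -0.01]
2.2 156 False f [ 0.29 -0.08  0.12] [-0.12  0.11 -0.23] [ 0.1   0.05 -0.03]
2.2 153 False f [-0.13  0.28  0.43] [-0.07  0.03 -0.15] [ 0.11 -0.02  0.01]
2.2 150 False f [ 0.48 -0.04 -0.1 ] [-0.09  0.04 -0.14] [ 0.18  0.02 -0.02]
2.2 147 False f [ 0.53  0.16 -0.16] [-0.07  0.   -0.1 ] [ 0.08 -0.06  0.04]
t 42.99 p [ 469.01 -377.08  132.51] F [ 0.11  0.14 -5.42] M [ 0.08 -0.06  0.04] gap 15.98 ff 29.997168481349945
```

Run:
```python
from ins import *
run(2.2,1.9,[144,141,138,136],b);st()
a=save("side","s5.png");t=save("top","t5.png")
for z in(134,136,138): print(linkfit(a,"side",z,293,(265,235,330,320),[469,-376.5,0,.223+np.pi],(0,1)))
bl=[LINK[2],LINK[3],LINK[4]]
P=[(bl,np.array([469,-376.5,136,.223+np.pi]),(0,255,0)),(BASE,np.array([471.6,-377.7,0,.22]),(255,255,0))]
o=ov(a,"side",(258,232,333,332),P,5)
P[1]=(BASE,np.array([473.7,-378.8,0,.22]),(255,255,0))
q=ov(t,"top",(183,310,233,360),P,6)
W=np.zeros((375,800,3),np.uint8);W[:,:500]=o;W[:300,500:800]=q;cv2.imwrite("pics/ov5.png",W)
```

```text
2.2 144 False f [ 0.1   0.22 -0.23] [-0.07  0.02 -0.13] [0.13 0.02 0.  ]
2.2 141 False f [-0.02  0.03 -0.03] [-0.08  0.03 -0.13] [ 0.09 -0.05  0.01]
2.2 138 False f [0.37 0.09 0.45] [-0.07  0.   -0.12] [ 0.13 -0.04 -0.01]
2.2 136 False f [0.66 0.2  0.01] [-0.07  0.01 -0.11] [ 0.13 -0.04  0.02]
t 44.27 p [ 469.   -377.07  121.5 ] F [-0.64 -0.23 -4.18] M [ 0.13 -0.04  0.02] gap 15.64 ff 29.997030794620514
(array([ 471.42, -374.03,    0.  ,    3.36]), np.float64(117.25), np.int64(464))
(array([ 470.92, -375.36,    0.  ,    3.36]), np.float64(118.5625), np.int64(464))
(array([ 470.42, -376.78,    0.  ,    3.36]), np.float64(119.5625), np.int64(464))
```

View pics/ov5.png

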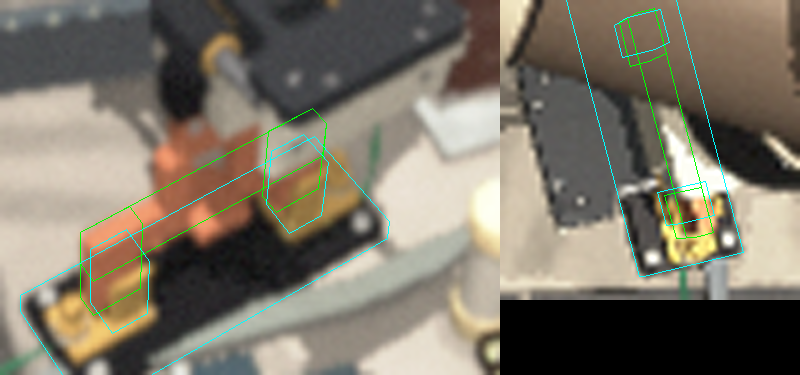

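Blades are in both slots and centred along the board to within about 0.5 mm. Now pushing home gently.

Run:
```python
from ins import *
for k,z in enumerate(np.arange(135,124,-.7)):
    x,y=471.5-1.7*np.cos(.223)-2.2*np.sin(.223),-378.3-1.7*np.sin(.223)+2.2*np.cos(.223)
    p,R=pose(x,y,z,np.radians(1.9));r.move_linear(p,R,speed=12);f=Rz(-.223)@(F(3)-b)
    print(round(z,1),f,round(r.read_eef_pos()[2]-p[2],2),r.read_torque()[0])
    if f[2]>11 or abs(f[1])>6: break
st()
```

```text
135.0 [-0.24  0.1  -0.37] -0.05 0.1318029338416845
134.3 [ 0.01 -0.15 -0.09] -0.05 0.13254656076730278
133.6 [-0.67 -0.01 -0.04] -0.08 0.1071599643855085
132.9 [-0.3   0.32 -0.17] -0.06 0.1143336821502141
132.2 [-0.27  0.23 -0.01] -0.07 0.09243969223104827
131.5 [0.3  0.18 0.11] -0.04 0.10370110052198434
130.8 [ 0.05  0.06 -0.36] -0.04 0.153277592729629
130.1 [-0.61  0.58  0.03] -0.06 0.11376800850507582
129.4 [-0.25  0.03  0.2 ] -0.06 0.12252771328498716
128.7 [-0.51  0.11  0.47] -0.01 0.08597050751905294
128.0 [-2.05  0.97  5.41] 0.45 0.40913317524124637
127.3 [-3.35  2.17 11.09] 1.07 0.7289168407283569
t 47.67 p [ 469.37 -377.31  113.97] F [-3.96  1.56  6.4 ] M [0.73 1.4  0.06] gap 16.13 ff 30.004306733608246
```

Run:
```python
from ins import *
x,y=471.5-1.7*np.cos(.223)-2.2*np.sin(.223),-378.3-1.7*np.sin(.223)+2.2*np.cos(.223)
def go(z):
    p,R=pose(x,y,z,np.radians(1.9));r.move_linear(p,R,speed=12);print(z,Rz(-.223)@(F(5)-b),np.array(r.read_eef_pos()),np.array(r.read_torque()))
go(126.6);go(126.1);go(128.3)
for g in(17,20,26):
    effector.move_gripper(g);print(g,F(4),r.read_finger_force(),np.array(r.read_eef_pos()))
effector.move_gripper(40)
p=np.array(r.read_eef_pos());R=np.array(r.read_tool_rot());r.move_linear(p-R[:,2]*110,R,speed=100);r.wait(.3);st()
a=save("side","s6.png");t=save("top","t6.png")
M={"side":copper(a),"top":copper(t)}
for z in(129.5,130.5,131.5): print(linkfit(a,"side",z,270,(255,235,330,320),[470,-376.5,0,.223+np.pi]))
mk=mask("link_grip","side",(290,272))
if mk is not None: print("gripfit",fit({"side":mk},LINK,[470,-377,130.5,.223+np.pi],[0,1,3],[3,3,.05]))
cv2.imwrite("pics/m6.png",np.hstack([cv2.resize(a[240:340,220:320],(400,400),interpolation=2),cv2.resize(t[150:250,290:390],(400,400),interpolation=2)])[:,:,::-1])
```

```text
126.6 [-5.55  3.15 15.55] [ 469.3  -377.48  113.85] [0.95 1.99 0.07]
126.1 [-6.54  3.86 18.77] [ 469.2  -377.61  113.76] [1.17 2.47 0.05]
128.3 [-0.98  0.85  5.83] [ 469.66 -377.15  113.99] [ 0.29  0.35 -0.01]
17 [0.06 0.02 0.41] 0.05309473956003785 [ 469.76 -377.09  113.91]
20 [0.28 0.04 0.2 ] 0.055375469382852316 [ 469.49 -377.01  113.91]
26 [-0.01  0.12  0.25] 0.0 [ 469.46 -377.01  113.93]
t 51.76 p [ 468.58 -373.39  223.5 ] F [ 0.05 -0.21  0.49] M [ 0.07 -0.   -0.03] gap 40.18 ff 0.0
(array([ 469.46, -377.69,    0.  ,    3.4 ]), np.float64(298.0625), np.int64(719))
(array([ 469.18, -378.45,    0.  ,    3.4 ]), np.float64(299.75), np.int64(719))
(array([ 468.93, -378.93,    0.  ,    3.41]), np.float64(299.9375), np.int64(719))
gripfit (array([ 468.6 , -378.86,  130.5 ,    3.43]), np.float64(0.26445086705202314))
```

View pics/m6.png

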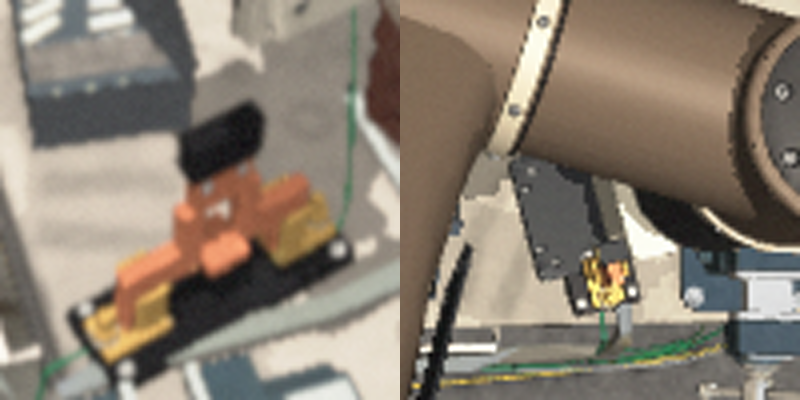

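The link stands upright in both forks. I'll clear the arm and check centring with both cameras.

Run:
```python
from pl import *
r.move_ptp([440,-60,300],D);print(r.read_t())
a=save("side","s7.png");t=save("top","t7.png")
yaw=.223
for c,im,w in(("side",a,(258,258,300,296)),("top",t,(188,322,222,352))):
    for thr in(60,75):
        dark=(im.max(2)<thr);m=np.zeros((384,512),bool)
        if c=="side":
            n_,lab,s_,_=cv2.connectedComponentsWithStats(dark[w[0]:w[2],w[1]:w[3]].astype(np.uint8))
            k=1+np.argmax(s_[1:,4]);m[w[0]:w[2],w[1]:w[3]]=lab==k
            p,e=fit({c:m},[LINK[0]],[471,-377,130.5,yaw],[0,1],[3,3]);d=p[:2]-[471.6,-377.7]
            print(c,thr,m.sum(),p,e,"along,perp",(Rz(-yaw)@np.r_[d,0])[:2])
mb=mask("link_base","top",(203,335))
if mb is not None: print("base+link top",fit({"top":mb},BASE,[473,-378,0,yaw],[0,1,3],[3,3,.05]))
ml=mask("link_grip","top",(203,335))
if ml is not None:
    p,e=fit({"top":ml},LINK,[471,-377,130.5,yaw],[0,1],[3,3]);print("link top",ml.sum(),p,e,"rel",(Rz(-yaw)@np.r_[p[:2]-[473.7,-378.8],0])[:2])
ml=mask("link_grip","side",(285,272))
if ml is not None:
    p,e=fit({"side":ml},LINK,[471,-377,130.5,yaw],[0,1],[3,3]);print("link side",ml.sum(),p,e,"rel",(Rz(-yaw)@np.r_[p[:2]-[471.6,-377.7],0])[:2])
print("tips",models.tip_of("link_grip","top")[:1],models.tip_of("base_forks","top")[:1],proj("top",[473.7,-378.8,130.5]))
P=lambda b:[(LINK[:1]+LINK[2:5],np.array([b[0],b[1],130.5,yaw]),(0,255,0)),(BASE[:1],np.array([b[0],b[1],0,yaw]),(255,255,0))]
o=ov(a,"side",(258,232,333,312),P([471.6,-377.7]),5);q=ov(t,"top",(173,305,233,360),P([473.7,-378.8]),7)
W=np.zeros((420,800,3),np.uint8);W[:375,:400]=o;W[:,400:785]=q;cv2.imwrite("pics/ov7.png",W)
```

```text
53.1333
side 60 232 [ 469.61 -378.93  130.5     0.22] 0.5595366379310345 along,perp [-2.21 -0.76]
side 75 255 [ 470.78 -380.05  130.5     0.22] 0.4213235294117647 along,perp [-1.32 -2.11]
base+link top (array([ 473.75, -378.17,    0.  ,    0.23]), np.float64(0.43357535321821034))
link top 312 [ 471.33 -379.91  130.5     0.22] 0.23798076923076922 rel [-2.56 -0.56]
link side 1092 [ 468.74 -379.99  130.5     0.22] 0.23065476190476192 rel [-3.29 -1.6 ]
tips [{'position': [202.1, 343.0], 'conf': 0.54}] [{'position': [201.3, 334.3], 'conf': 0.89}] (np.float64(199.76371885615586), np.float64(343.67674698582))
```

View pics/ov7.png

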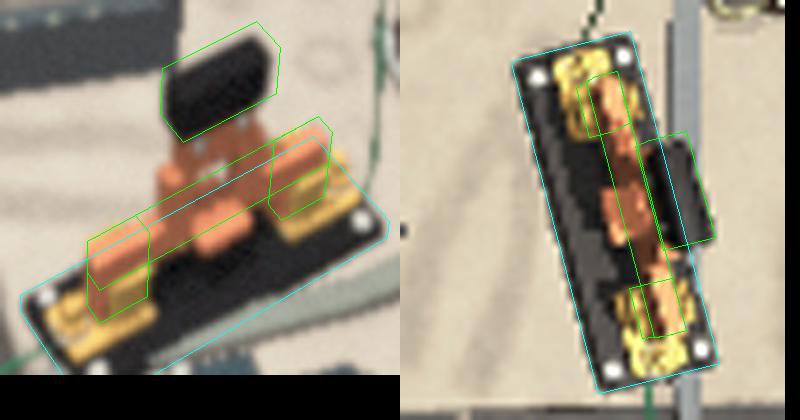

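Seated and upright. For the along-board centring I'll use the four white screws against the copper and grip extents in the saved top picture.

Run:
```python
from lf import *
t=cv2.imread("pics/t7.png")[:,:,::-1].copy()
yaw=.223;A=Rz(-yaw)
g=t.min(2).astype(float);S=[]
for zx,zy in((540,76),(624,56),(612,370),(703,350)):
    c=305+(zx-400)/7-.5;rr=173+zy/7-.5;r0,c0=int(round(rr)),int(round(c));w=g[r0-2:r0+3,c0-2:c0+3];w=np.clip(w-100,0,None)
    yy,xx=np.mgrid[r0-2:r0+3,c0-2:c0+3];S.append(onz("top",((w*yy).sum()/w.sum(),(w*xx).sum()/w.sum()),13))
S=np.array(S);B=S.mean(0);print("screws rel\n",(S-B)@A.T,"centre",B)
# sub-pixel extents: upsample, threshold copper-ness along the arms / darkness for grip
k=6;u=cv2.resize(t[173:233,305:360],None,fx=k,fy=k,interpolation=cv2.INTER_CUBIC)
def ext(m,z):
    n,l,s,_=cv2.connectedComponentsWithStats(m.astype(np.uint8));l=l==1+np.argmax(s[1:,4])
    ii=np.argwhere(l);P=np.array([onz("top",(173+(i+.5)/k-.5,305+(j+.5)/k-.5),z)for i,j in ii[::3]])-B
    a=(A@P.T)[0];return np.percentile(a,[.5,99.5]),np.percentile(a,[.5,99.5]).mean(),l.sum()
for lo in(90,110,130):
    h=cv2.cvtColor(u,cv2.COLOR_RGB2HSV).astype(int);print("copper",ext((h[...,0]<=13)&(h[...,1]>lo)&(h[...,2]>80),64))
for th in(60,75,90):
    d=(u.max(2)<th);d[:, :int((640-400)/7*k)]=0;d[:int(125/7*k)]=0;d[int(260/7*k):]=0;print("grip",ext(d,140))
```

```text
screws rel
 [[ 69.88  21.28  -0.  ]
 [ 70.82 -20.34  -0.  ]
 [-70.36  22.31  -0.  ]
 [-70.35 -23.25   0.  ]] centre [ 473.09 -380.5    13.  ]
copper (array([-57.45,  55.64]), np.float64(-0.9036810050132758), np.int64(4553))Traceback (most recent call last):
  File "<stdin>", line 16, in <module>
  File "<stdin>", line 13, in ext
  File "h.py", line 11, in onz
    p,d=ray(cam,rc);return p+d*(z-p[2])/d[2]
        ~~~^^^^^^^^
  File "h.py", line 4, in ray
    c=eyes.get_calibration(cam);K=np.array(c["K"]);T=np.array(c["T"])
ValueError: time passes only in moves, steps and waits
```

```bash
python3 -c "
from plant import r
print(r.hand_in(), r.read_t())"
```

```text
the job is handed in; nothing more can be done
the job is handed in; nothing more can be done
```

The copper link came off the hook without catching and stands upright and fully home in both forks, about 1 mm off centre along the board; the gripper is open and clear, and I handed the job in at about 53 s.

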